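# Pull a snap-docked tote and tip its pucks into one corner

## Task

Take the grey carry tote by its black bar handle, pull it up out of its snap-in dock and tip it so that all three white wax pucks slide together into one corner of the tote: at the end nearer the robot, on the side where the orange mug stands. Finish while still holding the tote up in the air, clear of the bench, dock, mug and tin, tilted and still, with the pucks gathered in that corner. Spill no puck and leave the other things on the bench where they are.

Things in the scene. Friction and masses are not known exactly. Their poses are not given: they have to be found in the camera images.
- tote: grey open carry tote, 168 mm long (own x axis) x 138 mm wide (own y axis), walls 55 mm high; inside 160 x 130 mm, walls and floor 4 mm. Origin at the centre of its underside; z up, its -x end is the end nearer the robot (yaw within 0.3 rad). Mass about 0.35 kg. Its inside is smooth: pucks begin to slide at a tilt of roughly 0.12 rad (friction about 0.12) and gather reliably at about 0.4 rad towards the corner, that is equally about both of its axes
- tote_handle (a point): centre of the tote's black bar handle, on the tote's middle line 115 mm above its underside; the bar runs along the tote's x axis from end to end (160 mm clear), 16 mm wide (y) and 22 mm tall, free all round, open space of 57 mm on both sides. Axes as the tote's
- corner_left (a point): inner corner of the tote at its -x, +y end (nearer the robot, left), 6.5 mm above the tote's floor; axes as the tote's
- corner_right (a point): inner corner of the tote at its -x, -y end (nearer the robot, right), 6.5 mm above the tote's floor; axes as the tote's
- puck_0_center (a point): white wax puck, a disc 36 mm across and 13 mm thick, lying loose on the tote's floor; the point is its centre
- puck_1_center (a point): white wax puck, a disc 36 mm across and 13 mm thick, lying loose on the tote's floor; the point is its centre
- puck_2_center (a point): white wax puck, a disc 36 mm across and 13 mm thick, lying loose on the tote's floor; the point is its centre
- dock: dark steel snap dock fixed to the bench, 192 x 204 mm over all; origin on the bench under its centre, axes as the docked tote's. The tote stands on its 8 mm foot plate between end lips 22 mm high; two brass sprung catches in black blocks 34 mm high, one each side, snap over a bead on the tote's flanks. Pulling up with about 10 to 15 N on top of the tote's weight over the first 10 mm frees the tote; above 30 mm it is clear of the dock
- mug_center (a point): orange mug, 81 mm across, 101 mm tall, with a handle; the point is on its middle half-way up. It stands either to the left (y about +0.17) or to the right (y about -0.47) of the tote and shows which corner is meant; not to be moved
- tin_center (a point): open metal tin, 66 mm across, 40 mm tall, standing on the other side of the tote; the point is its centre; not to be moved
- dropper: small brown dropper bottle with black top, 33 mm across, 102 mm tall, bystander; origin under its centre
- tape: roll of masking tape lying flat, 104 mm across, 25 mm high, bystander; origin under its centre
- plug: steel punch plug, 37 mm across, 35 mm tall, bystander; origin under its centre
Not all that is in view belongs to the job. There is more than one size of the tote; the job needs the larger.

How it is judged (in metres and radians):
On the way:
1. the tote is pulled up out of the dock, clear of it (z of tote in the frame of dock above 0.04 m and contact force between tote and dock below 0.1 N and contact force between the fingers and tote above 0.5 N), for 0.1 s.
At the end, for the whole second after the job is handed in: The gripper holds the tote in the air (near inner corners over 50 mm above the bench, dock, mug and tin not touched), tilted 0.2 to 0.9 rad and still (under 0.03 m/s, 0.15 rad/s); each puck's centre lies within 100 mm of the inner corner at the robot's end on the mug's side (((world y of mug_center above -0.155 m and distance between each of puck_0_center, puck_1_center, puck_2_center and corner_left below 0.1 m) or (world y of mug_center below -0.155 m and distance between each of puck_0_center, puck_1_center, puck_2_center and corner_right below 0.1 m)) and angle between tote's own z axis and vertical between 0.2 and 0.9 rad and height (world z) of each of corner_left, corner_right above 0.05 m and contact force between the fingers and tote above 0.5 N and contact force between tote and dock below 0.1 N and contact force between tote and mug below 0.1 N and contact force between tote and tin below 0.1 N and linear speed of tote below 0.03 m/s and angular speed of tote below 0.15 rad/s); the arm keeps its last pose, push and grip.
It fails at once if a puck falls out of the tote (z of any of puck_0_center, puck_1_center, puck_2_center in the frame of tote below -0.01 m or distance between any of puck_0_center, puck_1_center, puck_2_center and tote above 0.2 m).
It fails at once if a bystander is moved by more than 30 mm (distance of any of mug_center, tin_center, dropper, tape, plug from where it was at the start of the episode above 0.03 m).
It also fails if it takes over 42 s, if anything falls off the work surface, if the arm or the gripper's body presses on something with over 40 N, if the wrist force passes 120 N, or if a joint passes its speed limit or range.

## Robot

A 6-joint arm with a two-finger parallel gripper is mounted at the origin on the work surface; the furniture and walls round the work are solid. World frame = base frame: x ahead of the robot, y to its left, z up, the work surface at z = 0. Lengths are in mm, angles in degrees, forces in N, time in s.
With the tool pointing down it reaches from about 350 to 850 mm from the base axis. Payload 8.1 kg.
Tool frame: the origin (TCP) lies where the fingers leave the gripper's body, on its centre line; the fingertips stand 73 mm ahead of it and the grasp point (between the pads) lies 54 mm ahead of it; z points along the fingers, y is the line along which they close (so a half turn about z gives the same grasp; the last joint's range is limited). The gripper opens to 85 mm and grips with 20 to 120 N. Pads are 22 mm wide; open, the fingers measure 114 mm over their backs; the gripper's body (76 mm by 85 mm) begins 54 mm behind the grasp point. The pads swing forward as they close: fully open they stand 13 mm farther back than shut.
Start: joints at [-74.794, 7.471, 85.268, -0, 87.261, -4.893], TCP at [206.21, -563.457, 303.892] pointing down, gripper open.
Joint ranges: [-169.43, 169.43], [-51.17, 129.36], [1.28, 143.12], [-76.62, 256.62], [0, 156.53], [-152.29, 152.29]. Speed limits (degrees/s): [136.94, 136.94, 159.86, 180, 180, 180].

## Interface

Orientations are given as [roll, pitch, yaw] about the fixed x, y, z axes, in that order (R = Rz(yaw) Ry(pitch) Rx(roll)).
In Python, from bench import sense, optics, r gives the robot as it stands.
- The arm moves only by the tool servo_tool, never from a script. Its argument "plan" is a list that holds one entry, the list of rows, each a list of 5 numbers: the shift along the world's x, y, z in m, then the turn about the world's z in degrees, then the finger opening in m, from 0 to 0.0854. A call has 1 to 10 rows; each row shifts and turns the commanded pose from where the row before left it; what a row does not reach is not made up. A row lasts 1/10 s, in which the tool goes at most 50 mm and 8.59 degrees, less where a joint would pass 70% of its speed; a pose out of reach is approached as far as the arm can. A call is refused whole if a number of a shift passes 0.05 or a number of a turn 8.59, either way. A call with a gripper value outside its range is refused whole. The fingers move at their own pace and stop on an object; "force" is the grip in N (left out, the last holds). Time passes only in rows, so rows that do not move let the fingers close. It gives the time, the measured TCP pose, the force, the opening and the grip force at its end, in the units of the state.
- sense(): the state, without advancing time (a new reading comes with each control period).
- optics.snapshot(name): name is "scene" or "top" or "wrist"; returns a dict with "frame" (384x512x3 uint8, blue, green, red), "fx", "fy", "cx", "cy" (pixels), "cam_to_world" (4x4, takes a point from camera to world coordinates). Camera axes: x right, y down, z forward; pixel columns grow to the right and rows downward; lengths in mm; the calibration is good to about 2 mm. A picture is of the moment at which its call begins. There is no depth.
- r.hand_in(): hands the job in; it is judged then, once.
The state is a dict: "time": time; "joint_pos": joint angles; "qd": joint speeds; "joint_efforts": joint torques, N m; "tool_pos": TCP position; "tcp_rot": TCP orientation; "ft_force": force on the tool from outside, world axes, zero at the start; "wrist_torque": the same for the moment, N m; "finger_gap": finger opening in mm; "grip_force": force on a finger pad.
Only numpy, scipy, OpenCV 4.12 (cv2) and the standard library are available. Lean on these libraries where they do the work, as an engineer would, in place of code of your own. Each camera call takes 0.05 s, during which the arm holds its last target. There are 200 camera calls.

## Working session

There is one attempt and no reset: what is moved stays moved. The work goes in short steps, Python scripts to look and compute and a tool call to move; the robot and the scene stay as the last step left them, time stands still between calls to the robot, and variables do not carry over. Pictures are saved under pics/ and viewed, at most 10 in all, crops included, and the job is handed in when it is done.

Besides the shell and the picture viewer there is one more tool, called after "Call:" in YAML: its name, and indented under it one key for each argument. servo_tool: Moves the arm, as the interface text tells. Its arguments: {"type":"object","properties":{"plan":{"type":"array"},"force":{"type":"number"}},"required":["plan"]}

```bash
mkdir -p pics
cat > h.py <<'E'
import numpy as np,cv2
from bench import sense,optics,r
def px2plane(s,u,v,z):
    T=np.array(s["cam_to_world"]);d=T[:3,:3]@[(u-s["cx"])/s["fx"],(v-s["cy"])/s["fy"],1.]
    return T[:3,3]+d*(z-T[2,3])/d[2]
def proj(s,P):
    c=np.linalg.inv(np.array(s["cam_to_world"]))@np.append(P,1.)
    return s["fx"]*c[0]/c[2]+s["cx"],s["fy"]*c[1]/c[2]+s["cy"]
E
python3 - <<'E'
from h import *
for n in("scene","top"):
    s=optics.snapshot(n);cv2.imwrite(f"pics/{n}0.png",s["frame"]);print(n,s["fx"],np.round(s["cam_to_world"],3).tolist())
st=sense();print(st["time"],st["tool_pos"],st["tcp_rot"],st["ft_force"],st["finger_gap"])
E
```

```text
scene 429.19828562704873 [[-0.688, -0.471, 0.552, -238.437], [-0.726, 0.426, -0.541, 628.56], [0.02, -0.772, -0.635, 902.158], [0.0, 0.0, 0.0, 1.0]]
top 411.7859706153868 [[0.012, -0.987, 0.159, 247.759], [-1.0, -0.015, -0.015, -45.407], [0.017, -0.159, -0.987, 1562.064], [0.0, 0.0, 0.0, 1.0]]
0.1 [ 206.11384165 -563.08567949  302.94247932] [-1.79904668e+02 -9.55014206e-03  2.00996082e+01] [-0.13248864 -1.12606023 -0.32534348] 85.33364611960783
```

View pics/scene0.png

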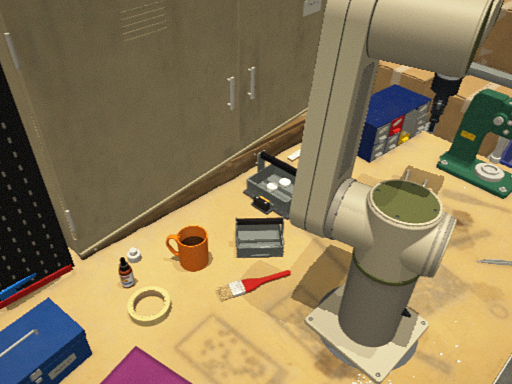

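View pics/top0.png

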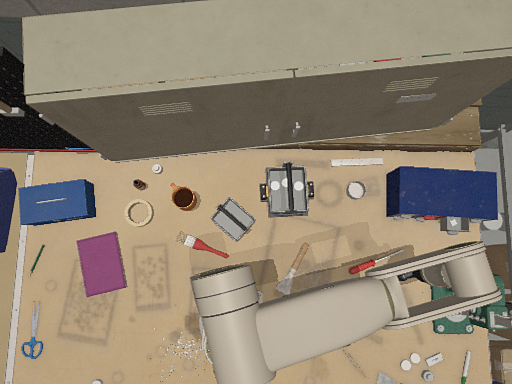

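The scene view shows the mug at (190,248), a small tote at (260,237), and the docked tote behind the arm at (275,185). In the top view, two things could be taken for the tote: the grey one at (287,191), in a dock with brass catches and white pucks, and a smaller empty one at (233,218). I choose (287,191). The mug at (184,197) is on the left (+y), so the corner is corner_left. The tin is at (356,190).

Run:
```python
from h import *
s=optics.snapshot("top");f=s["frame"]
c=f[150:235,160:375];cv2.imwrite("pics/crop.png",cv2.resize(c,None,fx=3.6,fy=3.6,interpolation=cv2.INTER_CUBIC))
g=cv2.cvtColor(f,cv2.COLOR_BGR2GRAY)
# black bar
m=(g<45).astype(np.uint8);m[:155]=0;m[225:]=0;m[:,:275]=0;m[:,305:]=0
ys,xs=np.where(m>0);print(list(zip(xs,ys))[:0],len(xs))
for y in range(155,225):
    q=xs[ys==y]
    if len(q):print(y,q.min(),q.max(),len(q),end='; ')
for n,(u,v,z) in dict(tote=(288,190,60),mug=(184,197,101),tin=(356,190,40),small=(233,218,40),cab=(290,150,0)).items():print(n,px2plane(s,u,v,z).round())
```

```text
[] 91
163 289 289 1; 164 286 291 4; 165 286 290 2; 166 286 290 2; 167 286 290 3; 168 286 303 3; 169 286 290 3; 170 275 290 3; 171 287 290 2; 172 287 290 2; 173 287 290 2; 174 287 290 2; 175 287 304 4; 176 287 290 2; 177 290 304 3; 178 290 304 3; 179 291 304 2; 180 291 304 2; 181 288 291 2; 182 288 291 2; 183 288 304 3; 184 288 291 2; 185 288 291 2; 186 288 291 2; 187 288 291 2; 188 288 288 1; 189 288 292 3; 190 288 288 1; 191 292 292 1; 192 292 292 1; 193 292 292 1; 194 292 292 1; 195 292 292 1; 196 292 292 1; 197 292 292 1; 198 292 292 1; 199 289 292 2; 200 289 292 2; 201 289 292 2; 202 289 292 2; 203 289 289 1; 204 289 289 1; 205 289 289 1; 206 293 293 1; 207 293 293 1; 208 293 293 1; 212 302 302 1; 213 284 288 3; tote [ 480. -199.   60.]
mug [443. 177. 101.]
tin [ 487. -457.   40.]
small [375.   3.  40.]
cab [ 647. -213.    0.]
```

View pics/crop.png

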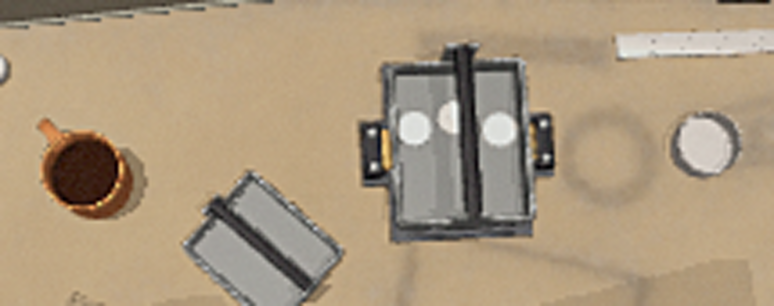

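The crop confirms the docked tote with its brass catches and black bar. The bar runs from about crop (459,44) to (474,225), which is (287.5,162) to (291.6,212.5) in the full picture. The pucks are inside, the mug is on the left and the tin on the right.

Run:
```python
from h import *
s=optics.snapshot("top")
cr=lambda x,y:(160+(x+.5)/3.6-.5,150+(y+.5)/3.6-.5)
a=px2plane(s,*cr(459,46),134);b=px2plane(s,*cr(474,222),134)
print("bar",a.round(1),b.round(1),np.linalg.norm(a-b),np.degrees(np.arctan2(*(a-b)[[1,0]])),((a+b)/2).round(1))
P=[px2plane(s,*cr(*q),63) for q in((383,65),(525,60),(535,220),(392,228))]
print(np.round(P,1).tolist(),np.mean(P,0).round(1))
for i in range(4):
    d=P[i]-P[i-1];print(np.linalg.norm(d).round(1),np.degrees(np.arctan2(d[1],d[0])).round(1))
for q in((414,128),(449,118),(499,129)):print(px2plane(s,*cr(*q),25).round())
st=sense();print(st["tool_pos"].round(1),st["tcp_rot"].round(2))
```

```text
bar [ 567.5 -188.7  134. ] [ 393.5 -203.   134. ] 174.63925911087463 4.713255220481268 [ 480.5 -195.8  134. ]
[[562.1, -117.2, 63.0], [569.7, -264.2, 63.0], [403.6, -273.0, 63.0], [393.5, -127.5, 63.0]] [ 482.2 -195.5   63. ]
169.0 3.5
147.2 -87.0
166.3 -177.0
145.9 94.0
[ 503. -152.   25.]
[ 514. -189.   25.]
[ 503. -242.   25.]
[ 206.1 -563.2  303.2] [-1.7993e+02 -1.0000e-02  2.0100e+01]
```

Measured tote: centre (481,-196), yaw about 4°, and the side lengths agree with the description. The moves can't tilt the tool. So I will grip the bar about 40 mm past its centre (+x), which should let the tote hang tipped towards -x at about atan(40/85) ≈ 0.44 rad. A sharp stop while moving +y will then slide the pucks to the left.

Call:
servo_tool:
  plan:
    - [[0.0315,0.037,0,-1.6,0.0854],[0.0315,0.037,0,-1.6,0.0854],[0.0315,0.037,0,-1.6,0.0854],[0.0315,0.037,0,-1.6,0.0854],[0.0315,0.037,0,-1.6,0.0854],[0.0315,0.037,0,-1.6,0.0854],[0.0315,0.037,0,-1.6,0.0854],[0.0315,0.037,0,-1.6,0.0854],[0.0315,0.037,0,-1.6,0.0854],[0.0315,0.037,0,-1.6,0.0854]]
  force: 60

```text
time: 1.2
tool_pos: [522.2, -191.6, 303.9]
tcp_rot: [180.0, -0.0, 4.0]
ft_force: [0.9, -1.3, 0.0]
finger_gap: 85.2
grip_force: 0.0
```

Call:
servo_tool:
  plan:
    - [[0,0,0,0,0.0854],[0,0,0,0,0.0854],[0,0,0,0,0.0854]]

```text
time: 1.5
tool_pos: [520.8, -194.0, 303.7]
tcp_rot: [180.0, 0.0, 4.1]
ft_force: [-0.5, 1.0, 0.4]
finger_gap: 85.8
grip_force: 0.0
```

Run:
```python
from h import *
s=optics.snapshot("wrist");f=s["frame"].copy()
for p in((480.5,-195.8,134),(521,-193,134),(560,-190,134)):
    u,v=proj(s,p);print(u,v);cv2.circle(f,(int(u),int(v)),3,(0,0,255),-1)
cv2.imwrite("pics/w1.png",f);st=sense();print(st["tool_pos"].round(1),st["tcp_rot"].round(2),st["ft_force"])
```

```text
253.08217828825843 240.21094468694037
253.1443970099725 193.30265288968613
252.80681714581704 143.6532171043499
[ 520.6 -194.4  303.8] [1.7999e+02 3.0000e-02 4.0400e+00] [ 0.25225294 -1.16539979 -0.06833863]
```

View pics/w1.png

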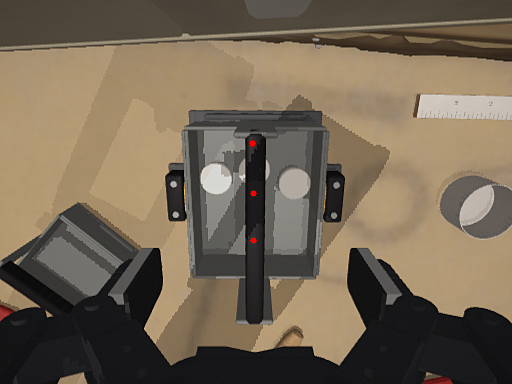

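The wrist view shows the tote's bar from (256,135) to (254,322), parallel to the tool, with my predicted points lying on it. I'll check the position along x from this view.

Run:
```python
from h import *
s=optics.snapshot("wrist")
for q in((256,135),(254,322)):print(px2plane(s,*q,134).round(1))
for q in((184,128),(327,128),(318,277),(190,277)):print(px2plane(s,*q,63).round(1))
```

```text
[ 566.5 -192.4  134. ]
[ 399.6 -202.6  134. ]
[ 559.3 -123.9   63. ]
[ 569.  -260.9   63. ]
[ 406.1 -273.4   63. ]
[ 396.  -131.4   63. ]
```

Call:
servo_tool:
  plan:
    - [[0.004,0,-0.03,0,0.0854],[0,0,-0.035,0,0.0854],[0,0,-0.03,0,0.0854],[0,0,-0.02,0,0.0854],[0,0,-0.012,0,0.0854],[0,0,0,0,0.0854],[0,0,0,0,0.0854]]
  force: 80

```text
time: 2.3
tool_pos: [525.4, -194.2, 177.9]
tcp_rot: [180.0, -0.1, 4.0]
ft_force: [0.4, 0.1, 0.6]
finger_gap: 85.4
grip_force: 0.0
```

Call:
servo_tool:
  plan:
    - [[0,0,0,0,0.0],[0,0,0,0,0.0],[0,0,0,0,0.0],[0,0,0,0,0.0],[0,0,0,0,0.0],[0,0,0,0,0.0],[0,0,0,0,0.0],[0,0,0,0,0.0]]
  force: 80

```text
time: 3.1
tool_pos: [525.4, -193.5, 177.3]
tcp_rot: [180.0, -0.0, 4.1]
ft_force: [-2.1, 0.8, 6.1]
finger_gap: 14.4
grip_force: 79.3
```

Gripped (gap 14.4 on a 16 mm bar). Now a slow, straight pull.

Call:
servo_tool:
  plan:
    - [[0,0,0.004,0,0.0],[0,0,0.004,0,0.0],[0,0,0.004,0,0.0],[0,0,0.004,0,0.0],[0,0,0.006,0,0.0],[0,0,0,0,0]]
  force: 100

```text
time: 3.7
tool_pos: [525.8, -193.7, 200.4]
tcp_rot: [179.9, -0.1, 4.1]
ft_force: [0.4, 0.2, -3.2]
finger_gap: 14.3
grip_force: 99.5
```

Run:
```python
from h import *
f=[]
for n in("wrist","scene"):
    s=optics.snapshot(n);f.append(s["frame"])
a=f[0];b=cv2.resize(f[1][120:260,200:340],(384,384))
cv2.imwrite("pics/w2.png",cv2.resize(np.hstack([a,b]),(800,343)));st=sense();print(st["tool_pos"].round(1),st["ft_force"],st["wrist_torque"],st["finger_gap"])
```

```text
[ 525.3 -193.5  199.3] [-0.32410272 -0.03082523 -3.7354323 ] [ 0.01908215 -0.16981245  0.04149682] 14.865965335688564
```

View pics/w2.png

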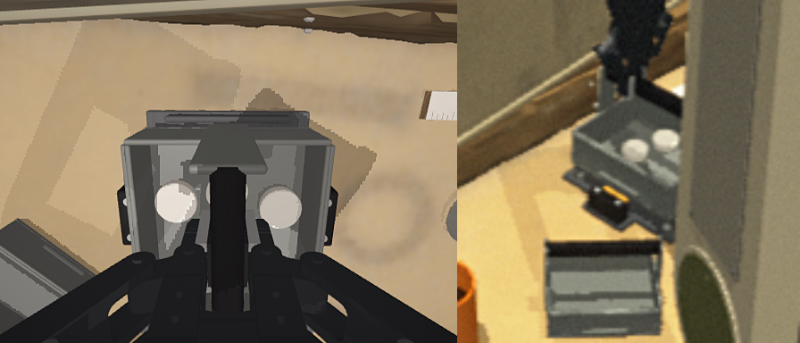

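The tote is out of the dock (net pull -3.7 N, its weight) with the pucks still inside, on both sides of the bar. Next I lift higher, then ease the grip so it pivots.

Call:
servo_tool:
  plan:
    - [[0,0,0.01,0,0],[0,0,0.02,0,0],[0,0,0.03,0,0],[0,0,0.03,0,0],[0,0,0.03,0,0],[0,0,0.025,0,0],[0,0,0.015,0,0],[0,0,0.01,0,0],[0,0,0,0,0],[0,0,0,0,0]]

```text
time: 4.8
tool_pos: [524.9, -193.3, 367.6]
tcp_rot: [-179.9, 0.1, 4.1]
ft_force: [0.7, -0.0, -4.4]
finger_gap: 14.3
grip_force: 99.5
```

Call:
servo_tool:
  plan:
    - [[0,0,0,0,0],[0,0,0,0,0],[0,0,0,0,0],[0,0,0,0,0],[0,0,0,0,0],[0,0,0,0,0],[0,0,0,0,0],[0,0,0,0,0]]
  force: 20

```text
time: 5.6
tool_pos: [525.2, -193.5, 368.9]
tcp_rot: [180.0, -0.0, 4.1]
ft_force: [-1.3, -0.2, -3.7]
finger_gap: 14.9
grip_force: 99.5
```

Run:
```python
from h import *
f=[optics.snapshot(n)["frame"] for n in("wrist","scene")]
cv2.imwrite("pics/w3.png",cv2.resize(np.hstack([f[0],cv2.resize(f[1][70:230,190:350],(384,384))]),(800,343)));st=sense();print(st["time"],st["tool_pos"].round(1),st["ft_force"],st["wrist_torque"],st["finger_gap"])
```

```text
5.7 [ 525.2 -193.5  368.9] [-0.28048064  0.01154694 -2.72148205] [-0.01114394 -0.16414278  0.00558254] 14.131131094306069
```

View pics/w3.png

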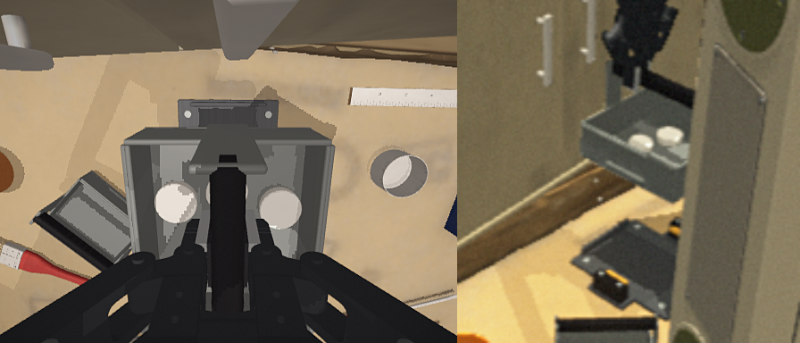

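The tote hangs level in the air, clear of the dock, with the pucks in place. The grip still reads 99.5 N, so the lower force may need a changed width command to take effect.

Call:
servo_tool:
  plan:
    - [[0,0,0,0,0.002],[0,0,0,0,0.002],[0,0,0,0,0.002]]
  force: 20

```text
time: 6.0
tool_pos: [525.2, -193.4, 368.9]
tcp_rot: [-180.0, 0.0, 4.1]
ft_force: [0.5, 0.7, -3.4]
finger_gap: 14.6
grip_force: 99.5
```

Call:
servo_tool:
  plan:
    - [[0,0,0,0,0.012],[0,0,0,0,0.012],[0,0,0,0,0.012]]
  force: 20

```text
time: 6.3
tool_pos: [525.2, -193.5, 368.9]
tcp_rot: [-180.0, -0.0, 4.1]
ft_force: [-0.6, 0.2, -3.6]
finger_gap: 14.5
grip_force: 99.5
```

Call:
servo_tool:
  plan:
    - [[0,0,0,0,0.014],[0,0,0,0,0.014],[0,0,0,0,0.014]]
  force: 25

```text
time: 6.6
tool_pos: [525.2, -193.5, 368.9]
tcp_rot: [-180.0, 0.0, 4.1]
ft_force: [-0.9, 0.5, -4.0]
finger_gap: 14.2
grip_force: 99.5
```

The gripper doesn't relax while it holds, and opening it in the air could drop the tote. So I'll tip the tote against the fixed dock: lower it until its near bottom edge sits just inside the near end lip (11 mm up, above the catches). Then I swing the grip back and up about that edge, so the bar turns in the firm grip.

Call:
servo_tool:
  plan:
    - [[0,0,-0.01,0,0.0],[0,0,-0.02,0,0.0],[0,0,-0.03,0,0.0],[0,0,-0.035,0,0.0],[0,0,-0.03,0,0.0],[0,0,-0.025,0,0.0],[0,0,-0.015,0,0.0],[0,0,-0.008,0,0.0],[0,0,-0.004,0,0.0],[0,0,0,0,0.0]]
  force: 60

```text
time: 7.6
tool_pos: [525.5, -193.6, 192.4]
tcp_rot: [180.0, -0.0, 4.1]
ft_force: [0.1, 0.1, -3.2]
finger_gap: 14.1
grip_force: 99.5
```

Call:
servo_tool:
  plan:
    - [[0,0,-0.002,0,0.0],[0,0,-0.002,0,0.0],[0,0,0,0,0.0]]

```text
time: 7.9
tool_pos: [526.4, -193.8, 190.3]
tcp_rot: [179.9, -0.2, 4.1]
ft_force: [0.3, 1.6, 4.2]
finger_gap: 14.1
grip_force: 100.7
```

Call:
servo_tool:
  plan:
    - [[-0.004,-0.0003,0,0,0],[-0.004,-0.0003,0.002,0,0],[-0.004,-0.0003,0.003,0,0],[-0.004,-0.0003,0.003,0,0],[0,0,0,0,0]]

```text
time: 8.4
tool_pos: [510.8, -195.1, 198.0]
tcp_rot: [179.9, -0.3, 4.1]
ft_force: [5.5, 0.7, -0.6]
finger_gap: 14.3
grip_force: 99.7
```

The lip is reacting (5.5 N in +x), so I continue the arc.

Call:
servo_tool:
  plan:
    - [[-0.0065,-0.0005,0.005,0,0],[-0.007,-0.0005,0.005,0,0],[-0.007,-0.0005,0.0045,0,0],[-0.007,-0.0005,0.0045,0,0],[0,0,0,0,0]]

```text
time: 8.9
tool_pos: [482.8, -197.2, 216.8]
tcp_rot: [179.9, -0.3, 4.1]
ft_force: [6.0, 0.3, -0.7]
finger_gap: 14.3
grip_force: 99.8
```

Run:
```python
from h import *
f=[optics.snapshot(n)["frame"] for n in("wrist","scene")]
cv2.imwrite("pics/w4.png",cv2.resize(np.hstack([f[0],cv2.resize(f[1][110:270,190:350],(384,384))]),(800,343)));st=sense();print(st["time"],st["tool_pos"].round(1),st["ft_force"],st["wrist_torque"],st["finger_gap"])
```

```text
9.0 [ 482.9 -197.   216.2] [ 6.23987269 -0.1825068  -0.46895913] [ 0.05196507 -1.52687328  0.04160673] 14.788287827533997
```

View pics/w4.png

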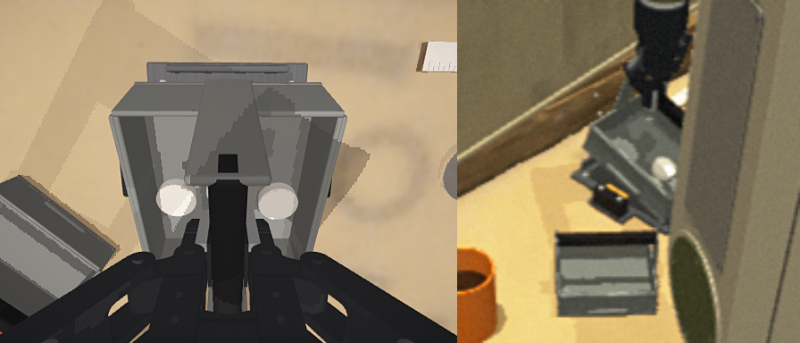

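The tote is pitched about 0.3 rad about the lip and the bar is turning in the grip. I'll add about 0.15 rad and then lift.

Call:
servo_tool:
  plan:
    - [[-0.0075,-0.0005,0.004,0,0],[-0.0075,-0.0005,0.004,0,0],[-0.008,-0.0005,0.0035,0,0],[0,0,0,0,0]]

```text
time: 9.4
tool_pos: [459.4, -198.5, 227.5]
tcp_rot: [179.9, -0.2, 4.1]
ft_force: [4.5, -0.5, -0.2]
finger_gap: 14.5
grip_force: 99.8
```

Call:
servo_tool:
  plan:
    - [[0,0,0.01,0,0],[0.005,0,0.02,0,0],[0.005,0,0.03,0,0],[0,0,0.03,0,0],[0,0,0.03,0,0],[0,0,0.03,0,0],[0,0,0.025,0,0],[0,0,0.015,0,0],[0,0,0.005,0,0],[0,0,0,0,0]]

```text
time: 10.4
tool_pos: [468.7, -198.2, 421.0]
tcp_rot: [-180.0, 0.0, 4.1]
ft_force: [-0.5, -0.6, -2.9]
finger_gap: 14.6
grip_force: 99.2
```

Run:
```python
from h import *
f=[optics.snapshot(n)["frame"] for n in("top","scene")]
cv2.imwrite("pics/w5.png",cv2.resize(np.hstack([cv2.resize(f[0][130:270,215:355],(384,384)),cv2.resize(f[1][70:230,190:350],(384,384))]),(800,400)));st=sense();print(st["time"],st["tool_pos"].round(1),st["ft_force"],st["wrist_torque"],st["finger_gap"],st["joint_pos"].round(1))
```

```text
10.5 [ 468.4 -198.   419.6] [-0.10569567  0.16229556 -4.63083298] [ 0.02796985 -0.01175595  0.05345014] 14.280328760987494 [-28.7  -7.7  88.5  -0.   99.4  57.2]
```

View pics/w5.png

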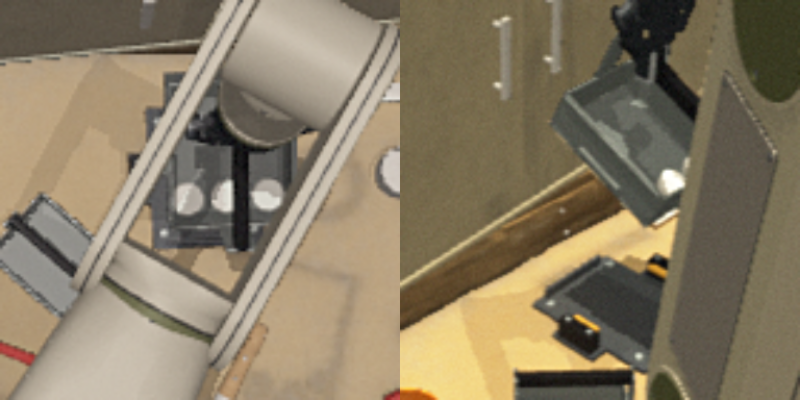

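The pucks have slid in a row to the near end (about (190,195), (228,195), (265,195) in the left crop), and the tote hangs tilted about 0.45 rad. Next comes a gentle acceleration to +y and a hard stop, to slide them left along the end wall.

Call:
servo_tool:
  plan:
    - [[-0.0006,0.008,0,0,0],[-0.0011,0.016,0,0,0],[-0.0017,0.024,0,0,0],[-0.0022,0.032,0,0,0],[-0.0028,0.04,0,0,0],[-0.0034,0.048,0,0,0],[0,0,0,0,0],[0,0,0,0,0],[0,0,0,0,0],[0,0,0,0,0]]

```text
time: 11.5
tool_pos: [456.8, -30.8, 421.2]
tcp_rot: [180.0, 0.0, 4.0]
ft_force: [0.8, 0.2, -3.8]
finger_gap: 14.6
grip_force: 99.2
```

Run:
```python
from h import *
f=[optics.snapshot(n)["frame"] for n in("top","scene")]
cv2.imwrite("pics/w6.png",cv2.resize(np.hstack([cv2.resize(f[0][130:270,180:320],(384,384)),cv2.resize(f[1][70:260,150:340],(384,384))]),(800,400)));st=sense();print(st["time"],st["tool_pos"].round(1),st["tcp_rot"].round(1),st["ft_force"],st["wrist_torque"],st["finger_gap"])
```

```text
11.6 [456.9 -31.  421.2] [-180.    0.    4.] [-0.12720823  0.72679379 -4.76327909] [0.02233837 0.08363965 0.00364295] 14.456773327787227
```

View pics/w6.png

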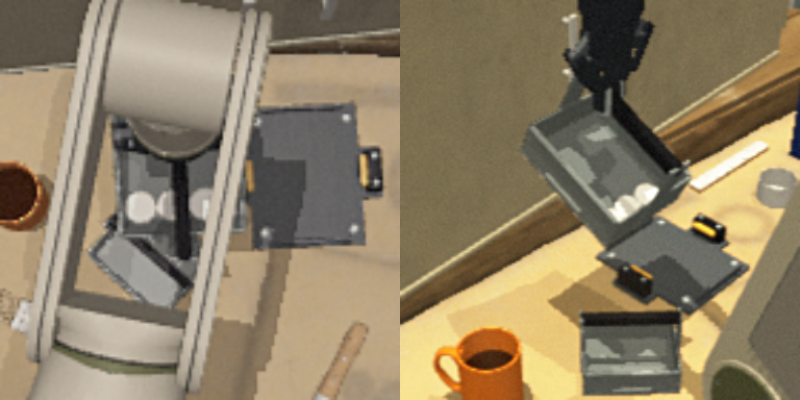

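The pucks now look packed together at about (140,207), (170,207) and (203,203) in the left crop. I'll check their offsets from the corner numerically.

```bash
cat >> h.py <<'E'
def tote(th,P,st,off=42):
    # tote point -> world; grip at bar centre + off
    from scipy.spatial.transform import Rotation as R
    g=np.array(st["tool_pos"])-[0,0,54]
    return g+R.from_euler('yz',[-th,st["tcp_rot"][2]],degrees=False if 0 else True).apply(np.array(P)-[off,0,115])
E
python3 - <<'E'
from h import *
st=sense()
s=optics.snapshot("top");c=optics.snapshot("scene")
for n,q in(("top",s),("scene",c)):
    f=q["frame"].astype(int);m=((f.min(2)>150)&(f.max(2)-f.min(2)<40)).astype(np.uint8)
    k,_,S,C=cv2.connectedComponentsWithStats(m)
    u,v=proj(q,tote(26,(-62,11,10),st));print(n,[(C[i].round(1).tolist(),S[i].tolist()) for i in range(1,k) if np.hypot(*(C[i]-[u,v]))<35 and S[i,4]>5])
    for th in(-26,22,26,30):print(th,[np.round(proj(q,tote(th,(-62,y,10.5),st)),1).tolist() for y in(47,11,-25)])
E
```

```text
top [([254.8, 199.4], [243, 138, 26, 123, 496]), ([260.4, 199.2], [248, 139, 26, 122, 404]), ([230.6, 201.7], [224, 197, 16, 11, 121]), ([216.6, 216.2], [215, 214, 4, 5, 12]), ([232.3, 227.8], [225, 217, 17, 20, 192])]
-26 [[228.6, 230.3], [240.6, 229.6], [252.5, 229.0]]
22 [[228.5, 206.5], [239.6, 205.8], [250.6, 205.2]]
26 [[228.4, 203.7], [239.4, 203.0], [250.5, 202.4]]
30 [[228.3, 200.8], [239.3, 200.2], [250.3, 199.6]]
scene [([235.1, 155.0], [233, 154, 5, 4, 7]), ([260.1, 165.5], [247, 157, 26, 19, 204])]
-26 [[278.2, 160.8], [287.8, 154.6], [297.0, 148.6]]
22 [[251.9, 175.8], [261.2, 169.8], [270.1, 164.1]]
26 [[249.2, 175.3], [258.4, 169.4], [267.3, 163.8]]
30 [[246.4, 174.7], [255.7, 168.8], [264.6, 163.2]]
```

The pucks match the packed prediction to within about 0.6 px: seen at columns 229.0, 239.5 and 251, predicted 228.4, 239.4 and 250.5. That puts the farthest one about 93 mm from the left corner, inside the 100 mm limit. Tilt is about 0.47 rad and the tote is still and well clear of everything, so I hand in.

```bash
python3 -c "
from bench import r,sense
print(abs(sense()['qd']).max(),r.hand_in())"
```

```text
the job is handed in; nothing more can be done
0.16900470536967177 None
```

I handed the job in with the tote held in the air, tilted about 0.47 rad towards the robot. All three pucks lie along the near end wall in the mug-side (left) corner, the farthest about 93 mm from it by my camera measurement (limit 100 mm); hand-in returned no verdict.

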